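# Hold a module home in the inspection corner

## Robot

A 6-joint arm with a two-finger parallel gripper is mounted at the origin on the work surface. World frame = base frame: x ahead of the robot, y to its left, z up, the work surface at z = 0. Lengths are in m, angles in degrees, forces in N, time in s.
With the tool pointing down it reaches from about 0.3 to 0.75 m from the base axis. Payload 8.5 kg.
Tool frame: the origin (TCP) lies midway between the tips of the shut fingers; the grasp point (between the pads) lies 19 mm behind it (env.pinch_z is the z of the grasp point in the tool frame, in m); z points along the fingers, y is the line along which they close (so a half turn about z gives the same grasp; the last joint's range is limited). The gripper opens to 85 mm and grips with 20 to 120 N. Pads are 22 mm wide; open, the fingers measure 114 mm over their backs; the gripper's body (76 mm by 85 mm) begins 54 mm behind the grasp point. The pads swing forward as they close: fully open they stand 13 mm farther back than shut.
Start: joints at [62.664, 21.807, 74.336, -0, 83.858, -12.336], TCP at [0.142, 0.531, 0.231] pointing down, gripper open.
Joint ranges: [-178.18, 178.18], [-50.72, 133.34], [12.68, 142.11], [-81.47, 261.47], [9.98, 163.14], [-165.26, 165.26]. Speed limits (degrees/s): [136.94, 136.94, 180, 180, 180, 180].

## Interface

Orientations are given as a 3x3 rotation matrix whose columns are the frame's x, y, z axes.
In Python, from rig import env gives the robot as it stands.
- The arm moves only by the tool arm_command, never from a script. Its argument "deltas" is a list of rows, each an object of numbers: "rx", "ry", "rz": the turn, a rotation vector about the tool's x, y, z in rad; "dx", "dy", "dz": the shift along the tool's x, y, z in m; "fingers": the finger opening in m, from 0 to 0.0854. In form: [{"rx": .., "ry": .., "rz": .., "dx": .., "dy": .., "dz": .., "fingers": ..}, ...]. A call has 1 to 12 rows; each row shifts and turns the commanded pose from where the row before left it, along the tool's axes as they then stand; what a row does not reach is not made up. A row lasts 1/10 s, in which the tool goes at most 50 mm and 8.59 degrees, less where a joint would pass 70% of its speed; a pose out of reach is approached as far as the arm can. A call is refused whole if a number of a shift passes 0.05 or a number of a turn 0.15, either way. A call with a gripper value outside its range is refused whole. The fingers move at their own pace and stop on an object; "squeeze" is the grip in N (left out, the last holds). Time passes only in rows, so rows that do not move let the fingers close. It gives the time, the measured TCP pose, the force, the opening and the grip force at its end, in the units of the state.
- env.observe(): the state, without advancing time (a new reading comes with each control period).
- env.get_image(name): name is "side" or "top" or "wrist"; returns a dict with "color" (384x512x3 uint8, blue, green, red), "camera_matrix" (3x3 intrinsics, pixels), "eye" and "orientation" of the camera in the world. Camera axes: x right, y up, looking along -z (the intrinsics and any distortion apply to the point x, -y, -z); pixel columns grow to the right and rows downward; lengths in m; the calibration is good to about 2 mm. A picture is of the moment at which its call begins. There is no depth.
- env.close_job(): hands the job in; it is judged then, once.
Trained networks look in a picture, given as the dict that the camera call returned (one of the last four; its "shot" number tells which), for a name from the list of things; names that differ only in an ending like _2 or _b are one class to them, and where a whole thing is asked for, a point or a joint stands for the part that bears it (a point fixed in the world has none). Each returns a list of dicts, best first, with "p" (0 to 1); they miss things now and then, are a little off and sometimes report something else, mostly with a low value. They report only what shows in the picture. A call takes as long as a camera call. They do not tell look-alikes from the thing itself.
- env.look_for(query, picture): "box" ([left, top, right, bottom] in pixels, round what is visible of it).
- env.tip_of(query, picture): "location" ([column, row] in pixels: a listed point, or the origin of a listed thing).
The state is a dict: "time_s": time; "q": joint angles; "qvel": joint speeds; "joint_efforts": joint torques, N m; "position": TCP position; "tool_rot": TCP orientation; "ft_force": force on the tool from outside, world axes, zero at the start; "wrist_torque": the same for the moment, N m; "grip_width": finger opening in m; "gripper_force": force on a finger pad.
Only numpy, scipy, OpenCV 4.12 (cv2) and the standard library are available. Lean on these libraries where they do the work, as an engineer would, in place of code of your own. Each camera call takes 0.05 s, during which the arm holds its last target. There are 200 camera calls.

## Task

Bring the machined module housing in, window end first, under the ring light of the inspection microscope, and press it into the corner of the two steel fences, flat on the black breadboard, its front end flush against the end fence and its side flush against the side fence. Finish while still holding it there, pressed lightly and steadily against both fences, ready for its picture. Do not touch the microscope, and leave the other things on the bench where they are.

Things in the scene. Friction and masses are not known exactly. Their poses are not given: they have to be found in the camera images.
- module: the part: a loose machined aluminium block, 170 mm long (its x), 44 mm wide (y), 24 mm high, 0.2 to 0.45 kg, balanced at its middle; gold cover, round green window near its front (+x) end, two brass connectors stick 10 mm out of its rear. Origin: centre of its underside, z up. Starts flat on the bench left of the breadboard, front end away from the robot within 35 degrees
- module_corner (a point): the module's lower front right corner (module frame x +85, y -22, z 0 mm): the one that goes into the fence corner
- window (a point): middle of the round window on the module's top, 34 mm behind its front end
- station: fixed black breadboard with a grid of bright holes, 300 mm (its x, pointing away from the robot, turned by up to 15 degrees) by 250 mm (y), 12.7 mm thick; origin: centre of its underside, on the bench. It carries the fences and the microscope. In its frame the end fence's face is at x +110 mm, the side fence's face at y -45 mm
- corner (a point): point on the breadboard's top where the two fence faces meet (12.7 mm above the bench); axes as station: the end fence's face is the plane x = 0 here, the side fence's face the plane y = 0. The seated module has its module_corner here and fills x -170 to 0 mm, y 0 to +44 mm. Smooth plate and fences (friction about 0.2); the plate reaches back to x -260 mm, left to y +170 mm
- end_fence: fixed steel bar, 18 mm high above the breadboard and 18 mm thick, across the far end; its face towards the robot runs from 10 mm to the right of the corner to 94 mm to the left of it. Axes and origin as station
- side_fence: fixed steel bar, 18 mm high and 18 mm thick, on the right (-y) side; its left face runs from 8 to 94 mm on the robot's side of the corner (corner frame x -94 to -8 mm). Axes and origin as station
- microscope: fixed video microscope: white ring light 62 mm across, 24 mm thick, its underside 50 mm above the plate, its axis at x -34, y +22 mm in the corner frame; above it a slim lens (36 to 54 mm across) and a camera, up to 360 mm above the bench; from 200 mm above the bench a focus block and boom run right (-y) to a 25 mm post, 320 mm high, at corner frame x -34, y -60 mm. Origin as station
- spool: bystander: loose wooden thread spool, 36 mm across, 38 mm high; origin under its centre
- alcohol: bystander: loose clear bottle with a blue cap, 48 mm across, 105 mm high; origin under its centre
- jar: bystander: loose amber jar with a black lid, 54 mm across, 50 mm high; origin under its centre
- driver: bystander: loose screwdriver lying on the bench, 150 mm long, blue handle
Not all that is in view belongs to the job. Of the things that look like the module, take the one that is farthest to the robot's right at the start.

How it is judged:
By the outcome, as a careful person would: the job done as asked, in the order asked, and still so for the second after the job is handed in, while the arm keeps its last pose, push and grip.
It also fails if it takes over 72 s, if anything falls off the work surface, if the arm or the gripper's body presses on something with over 40 N, if the wrist force passes 120 N, or if a joint passes its speed limit or range.

## Working session

There is one attempt and no reset: what is moved stays moved. The work goes in short steps, Python scripts to look and compute and a tool call to move; the robot and the scene stay as the last step left them, time stands still between calls to the robot, and variables do not carry over. Pictures are saved under pics/ and viewed, at most 10 in all, crops included, and the job is handed in when it is done.

Besides the shell and the picture viewer there is one more tool, called after "Emit:" by a JSON object that holds its "op" and its "data", one argument or row to a line. arm_command: Moves the arm, as the interface text tells. Its arguments: {"type":"object","properties":{"deltas":{"type":"array"},"squeeze":{"type":"number"}},"required":["deltas"]}

```bash
mkdir -p pics; cat > h.py <<'E'
import numpy as np, cv2
from rig import env
def proj(im,P):
    P=np.atleast_2d(P); c=(P-np.array(im["eye"]))@np.array(im["orientation"])
    c=c*[1,-1,-1]; u=c@np.array(im["camera_matrix"]).T
    return u[:,:2]/u[:,2:]
def ray(im,px):
    K=np.array(im["camera_matrix"]); d=np.linalg.inv(K)@[px[0],px[1],1]
    return np.array(im["eye"]), np.array(im["orientation"])@(d*[1,-1,-1])
def onz(im,px,z):
    o,d=ray(im,px); return o+d*(z-o[2])/d[2]
E
python3 - <<'E'
from h import *
s=env.observe(); print({k:np.round(v,3).tolist() for k,v in s.items()}, env.pinch_z)
ims={n:env.get_image(n) for n in("top","side","wrist")}
print({k:v for k,v in ims["top"].items() if k!="color"})
for n,im in ims.items():
    cv2.imwrite(f"pics/{n}0.png",im["color"])
    for q in["module","module_corner","window","corner","station","microscope"]:
        print(n,q,[(np.round(d["location"]).tolist(),round(d["p"],2)) for d in env.tip_of(q,im)][:4])
cv2.imwrite("pics/ts0.png",np.vstack([cv2.resize(np.hstack([ims["top"]["color"],ims["side"]["color"]]),(800,300)),cv2.resize(np.hstack([ims["wrist"]["color"],ims["wrist"]["color"]*0]),(800,300))]))
E
```

```text
{'time_s': 0.0, 'q': [62.663, 21.841, 74.385, -0.004, 83.857, -12.336], 'qvel': [0.087, -0.067, -0.001, 0.001, -0.031, -0.044], 'joint_efforts': [0.001, -44.845, -23.128, -0.0, 0.005, -0.0], 'position': [0.142, 0.531, 0.231], 'tool_rot': [[-0.966, 0.259, -0.001], [0.259, 0.966, -0.001], [0.0, -0.001, -1.0]], 'ft_force': [0.49, -0.426, -0.451], 'wrist_torque': [-0.036, -0.025, 0.05], 'gripper_force': 0.0, 'grip_width': 0.085} -0.0187
{'camera_matrix': array([[483.05692368,   0.        , 260.3105973 ],
       [  0.        , 483.05692368, 182.87206899],
       [  0.        ,   0.        ,   1.        ]]), 'eye': array([0.28501441, 0.09107586, 1.52411082]), 'orientation': array([[ 0.00847346,  0.97842581, -0.20642466],
       [-0.9999515 ,  0.00932694,  0.00316179],
       [ 0.00501889,  0.20638786,  0.97845739]]), 'shot': 1}
top module [([195.0, 225.0], 0.96), ([108.0, 220.0], 0.85), ([213.0, 205.0], 0.32)]
top module_corner [([216.0, 204.0], 0.85), ([120.0, 243.0], 0.65)]
top window [([204.0, 211.0], 0.57), ([115.0, 230.0], 0.57)]
top corner [([314.0, 151.0], 0.69)]
top station [([308.0, 187.0], 0.78), ([405.0, 177.0], 0.26)]
top microscope []
side module [([234.0, 353.0], 0.92), ([279.0, 263.0], 0.8)]
side module_corner [([276.0, 343.0], 0.72), ([263.0, 243.0], 0.57)]
side window [([267.0, 246.0], 0.91), ([258.0, 338.0], 0.75), ([246.0, 164.0], 0.7)]
side corner [([243.0, 167.0], 0.59)]
side station [([271.0, 180.0], 0.66)]
side microscope []
wrist module []
wrist module_corner []
wrist window []
wrist corner []
wrist station []
wrist microscope []
```

View pics/top0.png

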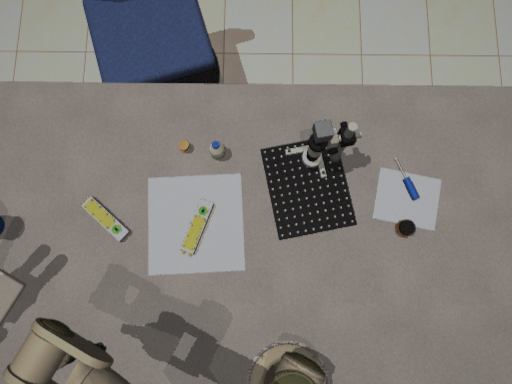

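View pics/side0.png

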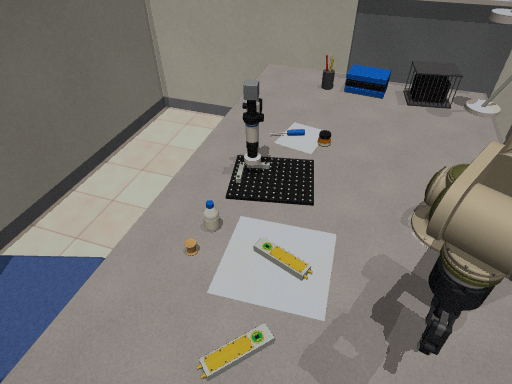

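Module-like candidates: (195,225) on the white paper and (108,220) to its left on the bench. Image right is robot right, so (195,225) is the right one. The spool is at (184,146), the bottle at (217,149), and the board's corner is near (314,151).

```bash
python3 - <<'E'
from h import *
im=env.get_image("top"); w=env.get_image("wrist"); s=env.observe()
R=np.array(s["tool_rot"]); print("cam in tool",R.T@(np.array(w["eye"])-s["position"]), "\n",R.T@np.array(w["orientation"]), w["camera_matrix"][0])
for n,p,z in[("mod",(195,225),0),("win",(204,211),.024),("mod2",(108,220),0),("corner",(314,151),.0127),("station",(308,187),0),("spool",(184,146),.03),("alc",(217,149),.1)]: print(n,np.round(onz(im,p,z),3))
c=cv2.resize(im["color"][185:265,150:245],(760,600),interpolation=cv2.INTER_CUBIC);cv2.imwrite("pics/crop1.png",c)
E
```

```text
cam in tool [ 0.06791402  0.00061325 -0.14248482] 
 [[ 9.39657566e-04  9.64904102e-01  2.62600822e-01]
 [ 9.99999556e-01 -9.25740999e-04 -1.76716361e-04]
 [ 7.25860066e-05  2.62600872e-01 -9.64904543e-01]] [319.10736311   0.         247.4049531 ]
mod [0.468 0.292 0.   ]
win [0.51  0.262 0.024]
mod2 [0.482 0.568 0.   ]
corner [ 0.711 -0.087  0.013]
station [ 0.594 -0.068  0.   ]
spool [0.719 0.332 0.03 ]
alc [0.69 0.22 0.1 ]
```

View pics/crop1.png

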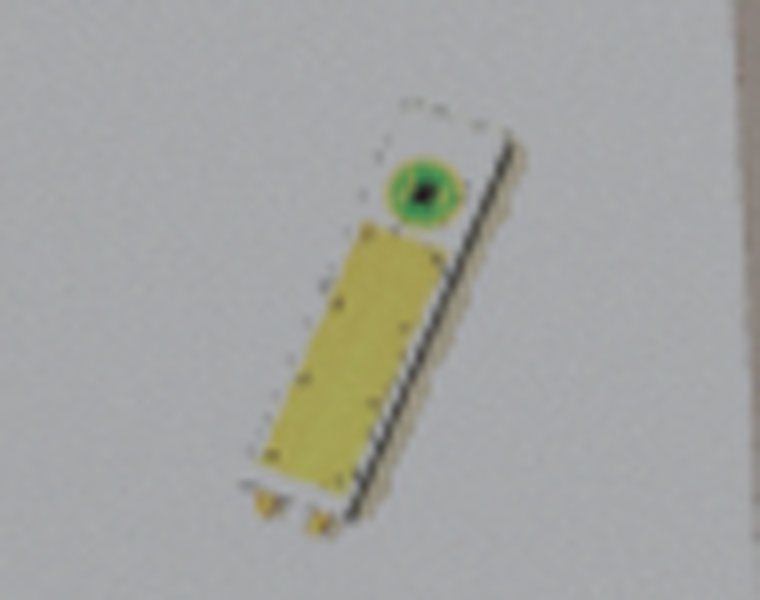

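Emit:
{"op": "arm_command", "data": {
  "deltas": [
    {"dx": -0.036,"dy": -0.014},
    {"dx": -0.036,"dy": -0.014},
    {"dx": -0.036,"dy": -0.014},
    {"dx": -0.036,"dy": -0.014},
    {"dx": -0.036,"dy": -0.014},
    {"dx": -0.036,"dy": -0.014},
    {"dx": -0.036,"dy": -0.014},
    {"dx": -0.036,"dy": -0.014},
    {"dx": -0.036,"dy": -0.014},
    {"dx": -0.036,"dy": -0.014},
    {"rz": 0.13},
    {}
  ]
}}

```text
invalid input
```

```bash
cat >> h.py <<'E'
def st():
    s=env.observe(); R=np.array(s["tool_rot"]); print("t",s["time_s"],"p",np.round(s["position"],4),"yaw x",round(np.degrees(np.arctan2(R[1,0],R[0,0])),2),"z",np.round(R[:,2],3),"F",np.round(s["ft_force"],1),"M",np.round(s["wrist_torque"],2),"w",round(s["grip_width"],4),s["gripper_force"])
    return s,R
E
python3 - <<'E'
from h import *
st(); im=env.get_image("wrist"); np.savez("w1.npz",**im); cv2.imwrite("pics/w1.png",im["color"])
for q in["module","module_corner","window","corner","station"]:
    print(q,[(np.round(d["location"],1).tolist(),round(d["p"],2)) for d in env.tip_of(q,im)][:4])
E
```

```text
t 1.15 p [0.1424 0.5313 0.2313] yaw x 165.0 z [ 0. -0. -1.] F [-0.6  0.7  0.4] M [-0.02 -0.   -0.01] w 0.0854 0.0
module []
module_corner []
window []
corner []
station []
```

View pics/w1.png

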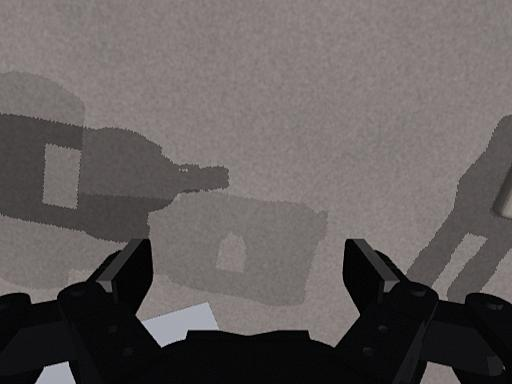

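Emit:
{"op": "arm_command", "data": {
  "deltas": [
    {"rx": 0,"ry": 0,"rz": 0,"dx": -0.04,"dy": -0.014,"dz": 0,"fingers": 0.085},
    {"rx": 0,"ry": 0,"rz": 0,"dx": -0.04,"dy": -0.014,"dz": 0,"fingers": 0.085},
    {"rx": 0,"ry": 0,"rz": 0,"dx": -0.04,"dy": -0.014,"dz": 0,"fingers": 0.085},
    {"rx": 0,"ry": 0,"rz": 0,"dx": -0.04,"dy": -0.014,"dz": 0,"fingers": 0.085},
    {"rx": 0,"ry": 0,"rz": 0,"dx": -0.04,"dy": -0.014,"dz": 0,"fingers": 0.085},
    {"rx": 0,"ry": 0,"rz": 0,"dx": -0.04,"dy": -0.014,"dz": 0,"fingers": 0.085},
    {"rx": 0,"ry": 0,"rz": 0,"dx": -0.04,"dy": -0.014,"dz": 0,"fingers": 0.085},
    {"rx": 0,"ry": 0,"rz": 0,"dx": -0.04,"dy": -0.014,"dz": 0,"fingers": 0.085},
    {"rx": 0,"ry": 0,"rz": 0,"dx": -0.04,"dy": -0.014,"dz": 0,"fingers": 0.085},
    {"rx": 0,"ry": 0,"rz": 0,"dx": -0.04,"dy": -0.014,"dz": 0,"fingers": 0.085},
    {"rx": 0,"ry": 0,"rz": 0.13,"dx": 0,"dy": 0,"dz": 0,"fingers": 0.085},
    {"rx": 0,"ry": 0,"rz": 0,"dx": 0,"dy": 0,"dz": 0,"fingers": 0.085}
  ]
}}

```text
time_s: 2.65
position: [0.4932, 0.2917, 0.231]
tool_rot: [[-0.923, 0.385, -0.001], [0.385, 0.923, -0.0], [0.001, -0.0, -1.0]]
ft_force: [-0.7, -0.1, 0.3]
grip_width: 0.0848
gripper_force: 0.0
```

```bash
python3 - <<'E'
from h import *
st(); im=env.get_image("wrist"); np.savez("w1.npz",**im); cv2.imwrite("pics/w1.png",im["color"])
for q in["module","module_corner","window","corner","station"]:
    print(q,[(np.round(d["location"],1).tolist(),round(d["p"],2)) for d in env.tip_of(q,im)][:4])
E
```

```text
t 2.65 p [0.4932 0.2917 0.231 ] yaw x 157.37 z [-0.001 -0.    -1.   ] F [-0.7 -0.1  0.3] M [-0.02  0.06  0.01] w 0.0848 0.0
module [([234.6, 142.7], 0.91), ([478.9, 56.4], 0.84)]
module_corner [([420.8, 7.0], 0.85), ([213.5, 209.2], 0.64)]
window [([232.4, 191.6], 0.87), ([452.4, 36.0], 0.87)]
corner []
station []
```

View pics/w1.png

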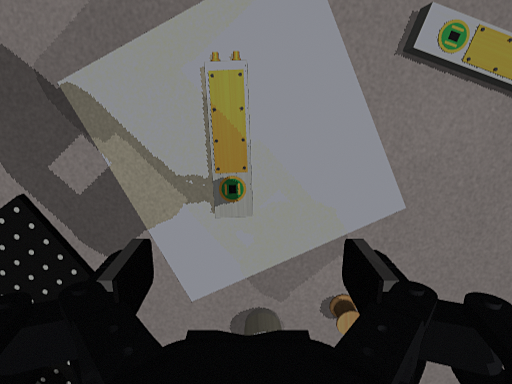

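The module sits upright in this view: window at (232,189), front edge around row 217, connectors at rows 52-60. The look-alike is at (454,37), top right.

```bash
cat >> h.py <<'E'
def seg(im,guess,hull=True):
    """gold rect centre, window centre near guess (px of window)"""
    hsv=cv2.cvtColor(im["color"],cv2.COLOR_BGR2HSV)
    g=cv2.inRange(hsv,(20,120,80),(34,255,255)); w=cv2.inRange(hsv,(40,90,40),(85,255,255))
    out=[]
    for m in(g,cv2.morphologyEx(w,cv2.MORPH_CLOSE,np.ones((9,9)))):
        n,l,sx,c=cv2.connectedComponentsWithStats(m)
        best=min((i for i in range(1,n) if sx[i,4]>(600 if m is g else 40)*k_(im)),key=lambda i:np.hypot(*(c[i]-guess)))
        pts=np.argwhere(l==best)[:,::-1].astype(np.float32); out.append(cv2.minAreaRect(pts))
    return out
def k_(im): return (np.array(im["eye"])[2]<0.7)*0.9+0.1
E
python3 - <<'E'
from h import *
im=dict(np.load("w1.npz")); t=env.get_image("top"); 
for n,i,gs in(("w",im,(232,190)),("t",t,(203,210))):
    g,w=seg(i,np.array(gs)); print(n,g,w)
    G=onz(i,g[0],.024);W=onz(i,w[0],.024);d=W-G; print(np.round(G,4),np.round(W,4),"yaw",np.degrees(np.arctan2(d[1],d[0])),np.linalg.norm(d))
    b=cv2.boxPoints(g); print(b.round(1).tolist()); q=np.array([onz(i,p,.024)[:2] for p in b]); print(q.round(4).tolist())
E
```

```text
w ((227.8391571044922, 121.0743637084961), (102.47940826416016, 34.144893646240234), 87.43623352050781) ((232.5, 189.0), (20.0, 21.0), 90.0)
[0.4395 0.2918 0.024 ] [0.5106 0.2666 0.024 ] yaw -19.484614079396692 0.07549210686175498
[[208.5, 70.5999984741211], [242.60000610351562, 69.0999984741211], [247.1999969482422, 171.5], [213.10000610351562, 173.0]]
[[0.3852, 0.2936], [0.3973, 0.3267], [0.4983, 0.2897], [0.4853, 0.2538]]
t ((99.4168701171875, 213.58908081054688), (31.337902069091797, 10.42972183227539), 43.02506637573242) ((115.7500228881836, 228.75003051757812), (7.77817440032959, 7.071067810058594), 45.0)
[0.4985 0.5884 0.024 ] [0.4515 0.5341 0.024 ] yaw -130.87021231711185 0.07183286720831632
[[84.4000015258789, 206.6999969482422], [91.5, 199.10000610351562], [114.4000015258789, 220.5], [107.30000305175781, 228.10000610351562]]
[[0.5199, 0.6371], [0.5443, 0.6168], [0.4774, 0.54], [0.4534, 0.5604]]
```

Emit:
{"op": "arm_command", "data": {
  "deltas": [
    {"rx": 0,"ry": 0,"rz": -0.04,"dx": -0.004,"dy": -0.017,"dz": 0.03,"fingers": 0.085},
    {"rx": 0,"ry": 0,"rz": 0,"dx": 0,"dy": 0,"dz": 0.03,"fingers": 0.085},
    {"rx": 0,"ry": 0,"rz": 0,"dx": 0,"dy": 0,"dz": 0.03,"fingers": 0.085},
    {"rx": 0,"ry": 0,"rz": 0,"dx": 0,"dy": 0,"dz": 0,"fingers": 0.085},
    {"rx": 0,"ry": 0,"rz": 0,"dx": 0,"dy": 0,"dz": 0,"fingers": 0.085}
  ]
}}

```text
time_s: 3.5
position: [0.4899, 0.2756, 0.1421]
tool_rot: [[-0.939, 0.344, 0.0], [0.344, 0.939, 0.0], [-0.0, 0.0, -1.0]]
ft_force: [0.4, 0.0, 0.6]
grip_width: 0.0849
gripper_force: 0.0
```

```bash
python3 - <<'E'
from h import *
st(); i=env.get_image("wrist"); np.savez("w2.npz",**i); cv2.imwrite("pics/w2.png",i["color"])
a=dict(np.load("w1.npz"))
guess=proj(i,[.5106,.2666,.024])[0]; print(guess)
g2,w2=seg(i,guess); g1,w1=seg(a,np.array((232,190)))
print(g2,w2)
def tri(p,q):
    (o1,d1),(o2,d2)=ray(a,p),ray(i,q); A=sum(np.eye(3)-np.outer(d,d)/(d@d) for d in(d1,d2)); b=sum((np.eye(3)-np.outer(d,d)/(d@d))@o for o,d in((o1,d1),(o2,d2))); return np.linalg.solve(A,b)
print("tri gold",tri(g1[0],g2[0]).round(4),"win",tri(w1[0],w2[0]).round(4))
G=onz(i,g2[0],.024);W=onz(i,w2[0],.024);d=W-G; print(G.round(4),W.round(4),np.degrees(np.arctan2(d[1],d[0])),np.linalg.norm(d))
q=np.array([onz(i,p,.024)[:2] for p in cv2.boxPoints(g2)]); print(q.round(4).tolist())
e=q-np.roll(q,-1,0);print(np.degrees(np.arctan2(e[:,1],e[:,0])).round(2),np.linalg.norm(e,axis=1))
E
```

```text
t 3.5 p [0.4899 0.2756 0.1421] yaw x 159.89 z [ 0.  0. -1.] F [0.4 0.  0.6] M [ 0.02  0.04 -0.03] w 0.0849 0.0
[245.23285943 211.88832128]
((245.0, 121.49998474121094), (45.99999237060547, 136.99996948242188), 0.0) ((245.0, 212.0), (26.0, 28.0), 90.0)
tri gold [0.4388 0.2928 0.0351] win [0.5108 0.2664 0.0233]
[0.4389 0.2927 0.024 ] [0.5106 0.2664 0.024 ] -20.17203508921649 0.07643633210692115
[[0.4855, 0.2549], [0.3852, 0.2939], [0.3972, 0.3266], [0.4988, 0.2914]]
[ -21.26 -110.06  160.91   69.94] [0.10761244 0.03485546 0.10760706 0.03893333]
```

View pics/w2.png

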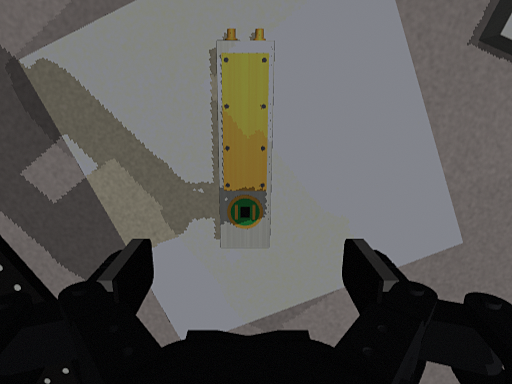

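Module yaw is −20.1° and its centre (0.463, 0.284). Triangulating the window puts the top at 23 mm. The tool is aligned, so I'll grasp 35 mm behind the centre.

Emit:
{"op": "arm_command", "data": {
  "deltas": [
    {"rx": 0,"ry": 0,"rz": 0,"dx": 0.016,"dy": -0.0015,"dz": 0.02,"fingers": 0.085},
    {"rx": 0,"ry": 0,"rz": 0,"dx": 0.016,"dy": 0,"dz": 0.025,"fingers": 0.085},
    {"rx": 0,"ry": 0,"rz": 0,"dx": 0.016,"dy": 0,"dz": 0.025,"fingers": 0.085},
    {"rx": 0,"ry": 0,"rz": 0,"dx": 0.0155,"dy": 0,"dz": 0.025,"fingers": 0.085},
    {"rx": 0,"ry": 0,"rz": 0,"dx": 0,"dy": 0,"dz": 0.02,"fingers": 0.085},
    {"rx": 0,"ry": 0,"rz": 0,"dx": 0,"dy": 0,"dz": 0.015,"fingers": 0.085},
    {"rx": 0,"ry": 0,"rz": 0,"dx": 0,"dy": 0,"dz": 0.01,"fingers": 0.085},
    {"rx": 0,"ry": 0,"rz": 0,"dx": 0,"dy": 0,"dz": 0,"fingers": 0.085},
    {"rx": 0,"ry": 0,"rz": 0,"dx": 0,"dy": 0,"dz": 0,"fingers": 0.085}
  ]
}}

```text
time_s: 4.45
position: [0.4303, 0.296, 0.0023]
tool_rot: [[-0.939, 0.344, 0.002], [0.344, 0.939, 0.001], [-0.001, 0.001, -1.0]]
ft_force: [-0.2, -0.0, 0.2]
grip_width: 0.085
gripper_force: 0.0
```

Emit:
{"op": "arm_command", "data": {
  "deltas": [
    {"rx": 0,"ry": 0,"rz": 0,"dx": 0,"dy": 0,"dz": 0,"fingers": 0.055},
    {"rx": 0,"ry": 0,"rz": 0,"dx": 0,"dy": 0,"dz": 0,"fingers": 0.05},
    {"rx": 0,"ry": 0,"rz": 0,"dx": 0,"dy": 0,"dz": 0,"fingers": 0.035},
    {"rx": 0,"ry": 0,"rz": 0,"dx": 0,"dy": 0,"dz": 0,"fingers": 0.035},
    {"rx": 0,"ry": 0,"rz": 0,"dx": 0,"dy": 0,"dz": 0,"fingers": 0.035},
    {"rx": 0,"ry": 0,"rz": 0,"dx": 0,"dy": 0,"dz": 0,"fingers": 0.035},
    {"rx": 0,"ry": 0,"rz": 0,"dx": 0,"dy": 0,"dz": 0,"fingers": 0.035}
  ],
  "squeeze": 60
}}

```text
time_s: 5.15
position: [0.4298, 0.2958, 0.002]
tool_rot: [[-0.939, 0.345, 0.001], [0.345, 0.939, 0.0], [-0.001, 0.001, -1.0]]
ft_force: [-0.7, -0.6, 6.0]
grip_width: 0.043
gripper_force: 62.0
```

Emit:
{"op": "arm_command", "data": {
  "deltas": [
    {"rx": 0,"ry": 0,"rz": 0,"dx": 0,"dy": 0,"dz": -0.01,"fingers": 0.035},
    {"rx": 0,"ry": 0,"rz": 0,"dx": 0,"dy": 0,"dz": -0.02,"fingers": 0.035},
    {"rx": 0,"ry": 0,"rz": 0,"dx": 0,"dy": 0,"dz": -0.02,"fingers": 0.035},
    {"rx": 0,"ry": 0,"rz": 0,"dx": 0,"dy": 0,"dz": -0.02,"fingers": 0.035},
    {"rx": 0,"ry": 0,"rz": 0,"dx": 0,"dy": 0,"dz": 0,"fingers": 0.035},
    {"rx": 0,"ry": 0,"rz": 0,"dx": 0,"dy": 0,"dz": 0,"fingers": 0.035}
  ]
}}

```text
time_s: 5.75
position: [0.4292, 0.2956, 0.0711]
tool_rot: [[-0.939, 0.345, -0.0], [0.345, 0.939, -0.0], [0.0, -0.0, -1.0]]
ft_force: [0.0, -0.6, -3.8]
grip_width: 0.0427
gripper_force: 61.6
```

```bash
cat > board.py <<'E'
from h import *
from scipy.optimize import least_squares
from scipy.spatial import cKDTree
def holes(im,path=None):
    g=cv2.cvtColor(im["color"],cv2.COLOR_BGR2GRAY); 
    dark=cv2.morphologyEx((g<60).astype(np.uint8),cv2.MORPH_CLOSE,np.ones((7,7)))
    n,l,s,c=cv2.connectedComponentsWithStats(dark)
    ctr=proj(im,[.594,-.068,.0127])[0]
    k=min((i for i in range(1,n) if s[i,4]>2000),key=lambda i:np.hypot(*(c[i]-ctr)))
    m=cv2.erode((l==k).astype(np.uint8),np.ones((3,3)))
    th=cv2.morphologyEx(g,cv2.MORPH_TOPHAT,np.ones((7,7)))*m
    n2,l2,s2,c2=cv2.connectedComponentsWithStats((th>40).astype(np.uint8))
    out=[]
    for i in range(1,n2):
        if 1<=s2[i,4]<=20:
            x,y=c2[i].round().astype(int); w=th[y-2:y+3,x-2:x+3].astype(float); yy,xx=np.mgrid[y-2:y+3,x-2:x+3]
            out.append([(w*xx).sum()/w.sum(),(w*yy).sum()/w.sum()])
    return np.array(out)
def fit(im,P,p0):
    W=np.array([onz(im,p,.0127)[:2] for p in P]); best=None
    M=np.array([[(i-5.5)*.025,(j-4.5)*.025] for i in range(12) for j in range(10)])
    for a0 in np.radians(np.arange(-4,18,2)):
      for ox in(-.01,0,.01):
       for oy in(-.01,0,.01):
        p=np.array([p0[0]+ox,p0[1]+oy,a0])
        for _ in range(8):
            R=lambda a:np.array([[np.cos(a),-np.sin(a)],[np.sin(a),np.cos(a)]])
            X=M@R(p[2]).T+p[:2]; d,i=cKDTree(X).query(W); ok=d<.008
            if ok.sum()<20: break
            r=least_squares(lambda q:(M[i[ok]]@R(q[2]).T+q[:2]-W[ok]).ravel(),p); p=r.x
        else:
            sc=(ok.sum(),-np.median(d))
            if best is None or sc>best[0]: best=(sc,p,np.sqrt((r.fun**2).mean()))
    return best
E
python3 - <<'E'
from board import *
st()
for n in("top","side"):
    im=env.get_image(n); 
    c0=cv2.imread(f"pics/{n}0.png"); im0=dict(im); im0["color"]=c0
    P=holes(im0); b=fit(im0,P,(.594,-.068)); print(n,len(P),b[0],b[1][:2].round(4),np.degrees(b[1][2]),"rms",b[2])
    x,y,a=b[1]; R=np.array([[np.cos(a),-np.sin(a)],[np.sin(a),np.cos(a)]]); print("corner",R@[.11,-.045]+[x,y])
    if n=="top":
        o=c0.copy()
        f=lambda pts,z:[tuple(int(v*16) for v in q) for q in proj(im0,[np.r_[R@p+[x,y],z] for p in pts])]
        for pts,z,col in(([(-.15,-.125),(.15,-.125),(.15,.125),(-.15,.125)],.0127,(0,0,255)),([(.11,-.045),(.11,.049)],.0307,(0,255,0)),([(.102,-.045),(.016,-.045)],.0307,(255,255,0))):
            q=f(pts,z); [cv2.line(o,q[i-1],q[i],col,1,cv2.LINE_AA,4) for i in range(len(q))]
        cv2.imwrite("pics/board.png",cv2.resize(o[120:250,240:380],(646,600),interpolation=cv2.INTER_CUBIC))
E
```

```text
t 5.75 p [0.4292 0.2956 0.0711] yaw x 159.84 z [-0. -0. -1.] F [ 0.  -0.6 -3.8] M [ 0.08  0.07 -0.01] w 0.0427 61.64019227027893
top 98 (np.int64(98), np.float64(-0.00031736075627959075)) [ 0.5963 -0.0645] 11.807830279276846 rms 0.0003162407830206131
corner [ 0.71314187 -0.0860817 ]
side 99 (np.int64(98), np.float64(-0.0011568470477192584)) [ 0.5973 -0.0656] 11.833926884902901 rms 0.0013176020474276135
corner [ 0.71421533 -0.08711188]
```

View pics/board.png

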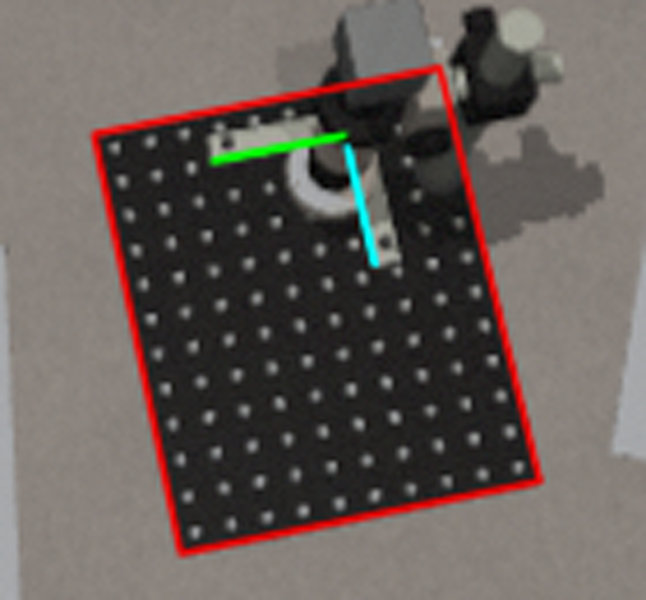

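Emit:
{"op": "arm_command", "data": {
  "deltas": [
    {"rx": 0,"ry": 0,"rz": -0.14,"dx": 0,"dy": 0,"dz": 0,"fingers": 0.035},
    {"rx": 0,"ry": 0,"rz": -0.14,"dx": 0,"dy": 0,"dz": 0,"fingers": 0.035},
    {"rx": 0,"ry": 0,"rz": -0.14,"dx": 0,"dy": 0,"dz": 0,"fingers": 0.035},
    {"rx": 0,"ry": 0,"rz": -0.138,"dx": 0,"dy": 0,"dz": 0,"fingers": 0.035},
    {"rx": 0,"ry": 0,"rz": 0,"dx": 0.005,"dy": -0.03,"dz": 0,"fingers": 0.035},
    {"rx": 0,"ry": 0,"rz": 0,"dx": 0,"dy": -0.036,"dz": 0,"fingers": 0.035},
    {"rx": 0,"ry": 0,"rz": 0,"dx": 0,"dy": -0.036,"dz": 0,"fingers": 0.035},
    {"rx": 0,"ry": 0,"rz": 0,"dx": 0,"dy": -0.036,"dz": 0,"fingers": 0.035},
    {"rx": 0,"ry": 0,"rz": 0,"dx": 0,"dy": -0.036,"dz": 0,"fingers": 0.035},
    {"rx": 0,"ry": 0,"rz": 0,"dx": 0,"dy": -0.036,"dz": 0,"fingers": 0.035},
    {"rx": 0,"ry": 0,"rz": 0,"dx": 0,"dy": -0.036,"dz": 0,"fingers": 0.035},
    {"rx": 0,"ry": 0,"rz": 0,"dx": 0,"dy": 0,"dz": 0,"fingers": 0.035}
  ]
}}

```text
time_s: 7.05
position: [0.4758, 0.0505, 0.0704]
tool_rot: [[-0.98, -0.201, -0.001], [-0.201, 0.98, -0.001], [0.001, -0.001, -1.0]]
ft_force: [-0.8, -0.1, -2.4]
grip_width: 0.0428
gripper_force: 62.2
```

```bash
cat >> h.py <<'E'
def rel():
    s,R=st(); a=np.radians(11.82); ex=np.array([np.cos(a),np.sin(a)]); ey=np.array([-ex[1],ex[0]]); C=np.array([.7137,-.0866])
    d=np.array(s["position"])[:2]-C; F=np.array(s["ft_force"])[:2]; print("TCP corner mm",(d@ex*1e3).round(2),(d@ey*1e3).round(2),"front x",(d@ex*1e3+120).round(2),"right y",(d@ey*1e3-22).round(2),"z",round(s["position"][2]*1e3,2),"Fc",(F@ex).round(2),(F@ey).round(2))
E
python3 -c "
from h import *; rel()"
```

```text
t 7.05 p [0.4758 0.0505 0.0704] yaw x -168.43 z [-0.001 -0.001 -1.   ] F [-0.8 -0.1 -2.4] M [ 0.01  0.08 -0.  ] w 0.0428 62.19925045967102
TCP corner mm -204.81 182.91 front x -84.81 right y 160.91 z 70.45 Fc -0.78 0.04
```

Emit:
{"op": "arm_command", "data": {
  "deltas": [
    {"rx": 0,"ry": 0,"rz": -0.004,"dx": 0,"dy": -0.03,"dz": 0,"fingers": 0.035},
    {"rx": 0,"ry": 0,"rz": 0,"dx": 0,"dy": -0.035,"dz": 0,"fingers": 0.035},
    {"rx": 0,"ry": 0,"rz": 0,"dx": 0,"dy": -0.035,"dz": 0,"fingers": 0.035},
    {"rx": 0,"ry": 0,"rz": 0,"dx": 0,"dy": -0.03,"dz": 0,"fingers": 0.035},
    {"rx": 0,"ry": 0,"rz": 0,"dx": 0,"dy": -0.025,"dz": 0.01,"fingers": 0.035},
    {"rx": 0,"ry": 0,"rz": 0,"dx": 0,"dy": 0,"dz": 0.02,"fingers": 0.035},
    {"rx": 0,"ry": 0,"rz": 0,"dx": 0,"dy": 0,"dz": 0.015,"fingers": 0.035},
    {"rx": 0,"ry": 0,"rz": 0,"dx": 0,"dy": 0,"dz": 0.007,"fingers": 0.035},
    {"rx": 0,"ry": 0,"rz": 0,"dx": 0,"dy": 0,"dz": 0,"fingers": 0.035},
    {"rx": 0,"ry": 0,"rz": 0,"dx": 0,"dy": 0,"dz": 0,"fingers": 0.035}
  ]
}}

```text
time_s: 8.05
position: [0.5074, -0.0974, 0.0195]
tool_rot: [[-0.978, -0.209, 0.0], [-0.209, 0.978, -0.0], [-0.0, -0.0, -1.0]]
ft_force: [-0.3, 0.9, -3.0]
grip_width: 0.0429
gripper_force: 62.4
```

```bash
python3 - <<'E'
from h import *
rel(); ims=[env.get_image(n) for n in("wrist","side","top")]
np.savez("s3.npz",**ims[1])
o=[ims[0]["color"],cv2.resize(ims[1]["color"][100:220,200:360],(512,384),interpolation=cv2.INTER_CUBIC)]
cv2.imwrite("pics/w3.png",cv2.resize(np.hstack(o),(800,300)))
E
```

```text
t 8.05 p [ 0.5074 -0.0974  0.0195] yaw x -167.93 z [ 0. -0. -1.] F [-0.3  0.9 -3. ] M [-0.07  0.11 -0.01] w 0.0429 62.356674671173096
TCP corner mm -204.13 31.65 front x -84.13 right y 9.65 z 19.53 Fc -0.14 0.99
```

View pics/w3.png

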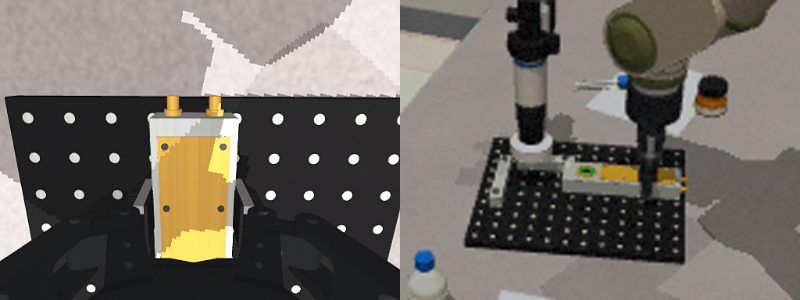

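The wrist view shows the held module square to the hole grid. The side view shows its front just short of the ring light. Next: lower until it lightly touches the plate.

Emit:
{"op": "arm_command", "data": {
  "deltas": [
    {"rx": 0,"ry": 0,"rz": 0,"dx": 0,"dy": 0,"dz": 0.002,"fingers": 0.035},
    {"rx": 0,"ry": 0,"rz": 0,"dx": 0,"dy": 0,"dz": 0.0015,"fingers": 0.035},
    {"rx": 0,"ry": 0,"rz": 0,"dx": 0,"dy": 0,"dz": 0.001,"fingers": 0.035},
    {"rx": 0,"ry": 0,"rz": 0,"dx": 0,"dy": 0,"dz": 0,"fingers": 0.035},
    {"rx": 0,"ry": 0,"rz": 0,"dx": 0,"dy": 0,"dz": 0,"fingers": 0.035}
  ]
}}

```text
time_s: 8.7
position: [0.5073, -0.0977, 0.0149]
tool_rot: [[-0.978, -0.209, 0.0], [-0.209, 0.978, -0.0], [-0.0, -0.0, -1.0]]
ft_force: [-0.3, -0.3, -2.9]
grip_width: 0.0429
gripper_force: 62.5
```

```bash
python3 -c "
from h import *; rel()"
```

```text
t 8.7 p [ 0.5073 -0.0977  0.0149] yaw x -167.96 z [ 0. -0. -1.] F [-0.3 -0.3 -2.9] M [ 0.04 -0.01  0.07] w 0.0429 62.533196210861206
TCP corner mm -204.3 31.41 front x -84.3 right y 9.41 z 14.86 Fc -0.41 -0.26
```

Emit:
{"op": "arm_command", "data": {
  "deltas": [
    {"rx": 0,"ry": 0,"rz": 0.004,"dx": 0,"dy": 0,"dz": 0.0004,"fingers": 0.035},
    {"rx": 0,"ry": 0,"rz": 0,"dx": 0,"dy": 0,"dz": 0.0004,"fingers": 0.035},
    {"rx": 0,"ry": 0,"rz": 0,"dx": 0,"dy": 0,"dz": 0,"fingers": 0.035},
    {"rx": 0,"ry": 0,"rz": 0,"dx": 0,"dy": 0,"dz": 0,"fingers": 0.035}
  ]
}}

```text
time_s: 9.1
position: [0.5074, -0.0977, 0.0147]
tool_rot: [[-0.979, -0.205, 0.001], [-0.205, 0.979, -0.0], [-0.001, -0.0, -1.0]]
ft_force: [-2.7, 1.1, 6.4]
grip_width: 0.0428
gripper_force: 63.7
```

Emit:
{"op": "arm_command", "data": {
  "deltas": [
    {"rx": 0,"ry": 0,"rz": 0,"dx": -0.006,"dy": 0,"dz": -0.0002,"fingers": 0.035},
    {"rx": 0,"ry": 0,"rz": 0,"dx": -0.008,"dy": 0,"dz": 0,"fingers": 0.035},
    {"rx": 0,"ry": 0,"rz": 0,"dx": -0.008,"dy": 0,"dz": 0,"fingers": 0.035},
    {"rx": 0,"ry": 0,"rz": 0,"dx": -0.008,"dy": 0,"dz": 0,"fingers": 0.035},
    {"rx": 0,"ry": 0,"rz": 0,"dx": -0.008,"dy": 0,"dz": 0,"fingers": 0.035},
    {"rx": 0,"ry": 0,"rz": 0,"dx": -0.006,"dy": 0,"dz": 0,"fingers": 0.035},
    {"rx": 0,"ry": 0,"rz": 0,"dx": 0,"dy": 0,"dz": 0,"fingers": 0.035}
  ]
}}

```text
time_s: 9.8
position: [0.552, -0.0886, 0.0148]
tool_rot: [[-0.979, -0.205, 0.003], [-0.205, 0.979, -0.001], [-0.003, -0.001, -1.0]]
ft_force: [1.7, 1.1, 4.7]
grip_width: 0.0429
gripper_force: 63.5
```

```bash
python3 -c "
from h import *; rel()"
```

```text
t 9.8 p [ 0.552  -0.0886  0.0148] yaw x -168.18 z [ 0.003 -0.001 -1.   ] F [1.7 1.1 4.7] M [ 0.33 -0.2  -0.03] w 0.0429 63.47519874572754
TCP corner mm -158.72 31.13 front x -38.72 right y 9.13 z 14.77 Fc 1.93 0.73
```

Emit:
{"op": "arm_command", "data": {
  "deltas": [
    {"rx": 0,"ry": 0,"rz": 0,"dx": -0.006,"dy": 0,"dz": 0,"fingers": 0.035},
    {"rx": 0,"ry": 0,"rz": 0,"dx": -0.008,"dy": 0,"dz": 0,"fingers": 0.035},
    {"rx": 0,"ry": 0,"rz": 0,"dx": -0.008,"dy": 0,"dz": 0,"fingers": 0.035},
    {"rx": 0,"ry": 0,"rz": 0,"dx": -0.006,"dy": 0,"dz": 0,"fingers": 0.035},
    {"rx": 0,"ry": 0,"rz": 0,"dx": -0.004,"dy": 0,"dz": 0,"fingers": 0.035},
    {"rx": 0,"ry": 0,"rz": 0,"dx": 0,"dy": -0.003,"dz": 0,"fingers": 0.035},
    {"rx": 0,"ry": 0,"rz": 0,"dx": 0,"dy": -0.003,"dz": 0,"fingers": 0.035},
    {"rx": 0,"ry": 0,"rz": 0,"dx": 0,"dy": 0,"dz": 0,"fingers": 0.035}
  ]
}}

```text
time_s: 10.6
position: [0.5838, -0.0881, 0.0148]
tool_rot: [[-0.979, -0.205, 0.002], [-0.205, 0.979, -0.0], [-0.002, -0.001, -1.0]]
ft_force: [0.8, 0.3, 4.8]
grip_width: 0.043
gripper_force: 63.4
```

```bash
python3 -c "
from h import *; rel()"
```

```text
t 10.6 p [ 0.5838 -0.0881  0.0148] yaw x -168.19 z [ 0.002 -0.    -1.   ] F [0.8 0.3 4.8] M [0.24 0.04 0.1 ] w 0.043 63.43761205673218
TCP corner mm -127.49 25.16 front x -7.49 right y 3.16 z 14.77 Fc 0.86 0.1
```

Emit:
{"op": "arm_command", "data": {
  "deltas": [
    {"rx": 0,"ry": 0,"rz": 0,"dx": -0.002,"dy": 0,"dz": 0,"fingers": 0.035},
    {"rx": 0,"ry": 0,"rz": 0,"dx": -0.002,"dy": 0,"dz": 0,"fingers": 0.035},
    {"rx": 0,"ry": 0,"rz": 0,"dx": -0.001,"dy": 0,"dz": 0,"fingers": 0.035},
    {"rx": 0,"ry": 0,"rz": 0,"dx": -0.001,"dy": 0,"dz": 0,"fingers": 0.035},
    {"rx": 0,"ry": 0,"rz": 0,"dx": 0,"dy": 0,"dz": 0,"fingers": 0.035}
  ]
}}

```text
time_s: 11.1
position: [0.5888, -0.087, 0.0147]
tool_rot: [[-0.979, -0.205, -0.0], [-0.205, 0.979, -0.0], [0.0, -0.0, -1.0]]
ft_force: [-3.4, -0.0, 7.3]
grip_width: 0.0428
gripper_force: 63.6
```

```bash
python3 -c "
from h import *; rel()"
```

```text
t 11.1 p [ 0.5888 -0.087   0.0147] yaw x -168.18 z [-0. -0. -1.] F [-3.4 -0.   7.3] M [0.02 0.64 0.  ] w 0.0428 63.61956238746643
TCP corner mm -122.28 25.23 front x -2.28 right y 3.23 z 14.75 Fc -3.34 0.66
```

Emit:
{"op": "arm_command", "data": {
  "deltas": [
    {"rx": 0,"ry": 0,"rz": 0,"dx": -0.0006,"dy": 0,"dz": 0,"fingers": 0.035},
    {"rx": 0,"ry": 0,"rz": 0,"dx": 0,"dy": 0,"dz": 0,"fingers": 0.035},
    {"rx": 0,"ry": 0,"rz": 0,"dx": 0,"dy": 0,"dz": 0,"fingers": 0.035}
  ]
}}

```text
time_s: 11.4
position: [0.5889, -0.0869, 0.0147]
tool_rot: [[-0.979, -0.205, -0.001], [-0.205, 0.979, -0.001], [0.001, -0.0, -1.0]]
ft_force: [-6.7, -2.4, 8.4]
grip_width: 0.043
gripper_force: 63.9
```

```bash
python3 -c "
from h import *; rel()"
```

```text
t 11.4 p [ 0.5889 -0.0869  0.0147] yaw x -168.18 z [-0.001 -0.001 -1.   ] F [-6.7 -2.4  8.4] M [-0.17  0.97  0.02] w 0.043 63.876060247421265
TCP corner mm -122.27 25.24 front x -2.27 right y 3.24 z 14.72 Fc -7.09 -0.98
```

Emit:
{"op": "arm_command", "data": {
  "deltas": [
    {"rx": 0,"ry": 0,"rz": 0,"dx": 0,"dy": -0.001,"dz": 0,"fingers": 0.035},
    {"rx": 0,"ry": 0,"rz": 0,"dx": 0,"dy": -0.001,"dz": 0,"fingers": 0.035},
    {"rx": 0,"ry": 0,"rz": 0,"dx": 0,"dy": -0.0005,"dz": 0,"fingers": 0.035},
    {"rx": 0,"ry": 0,"rz": 0,"dx": 0,"dy": 0,"dz": 0,"fingers": 0.035}
  ]
}}

```text
time_s: 11.8
position: [0.5892, -0.0882, 0.0147]
tool_rot: [[-0.979, -0.206, -0.002], [-0.206, 0.979, 0.001], [0.002, 0.001, -1.0]]
ft_force: [-6.6, 4.1, 10.6]
grip_width: 0.0428
gripper_force: 64.1
```

```bash
python3 -c "
from h import *; rel()"
```

```text
t 11.8 p [ 0.5892 -0.0882  0.0147] yaw x -168.12 z [-0.002  0.001 -1.   ] F [-6.6  4.1 10.6] M [0.54 0.96 0.38] w 0.0428 64.07724022865295
TCP corner mm -122.23 23.93 front x -2.23 right y 1.93 z 14.75 Fc -5.58 5.37
```

Emit:
{"op": "arm_command", "data": {
  "deltas": [
    {"rx": 0,"ry": 0,"rz": 0,"dx": 0,"dy": -0.0006,"dz": 0,"fingers": 0.035},
    {"rx": 0,"ry": 0,"rz": 0,"dx": 0,"dy": 0,"dz": 0,"fingers": 0.035},
    {"rx": 0,"ry": 0,"rz": 0,"dx": 0,"dy": 0,"dz": 0,"fingers": 0.035}
  ]
}}

```text
time_s: 12.1
position: [0.5893, -0.0887, 0.0148]
tool_rot: [[-0.979, -0.206, -0.002], [-0.206, 0.979, 0.001], [0.002, 0.001, -1.0]]
ft_force: [-6.8, 3.8, 10.9]
grip_width: 0.043
gripper_force: 64.1
```

```bash
python3 -c "
from h import *; rel()"
```

```text
t 12.1 p [ 0.5893 -0.0887  0.0148] yaw x -168.11 z [-0.002  0.001 -1.   ] F [-6.8  3.8 10.9] M [0.6  1.01 0.41] w 0.043 64.08209323883057
TCP corner mm -122.23 23.39 front x -2.23 right y 1.39 z 14.75 Fc -5.87 5.12
```

Emit:
{"op": "arm_command", "data": {
  "deltas": [
    {"rx": 0,"ry": 0,"rz": 0,"dx": 0,"dy": 0,"dz": -0.0003,"fingers": 0.035},
    {"rx": 0,"ry": 0,"rz": 0,"dx": 0,"dy": -0.0006,"dz": 0,"fingers": 0.035},
    {"rx": 0,"ry": 0,"rz": 0,"dx": 0,"dy": -0.0006,"dz": 0,"fingers": 0.035},
    {"rx": 0,"ry": 0,"rz": 0,"dx": 0,"dy": 0,"dz": 0,"fingers": 0.035},
    {"rx": 0,"ry": 0,"rz": 0,"dx": 0,"dy": 0,"dz": 0,"fingers": 0.035}
  ]
}}

```text
time_s: 12.6
position: [0.5895, -0.09, 0.0148]
tool_rot: [[-0.979, -0.206, -0.002], [-0.206, 0.979, 0.001], [0.002, 0.001, -1.0]]
ft_force: [-5.7, 3.4, 7.2]
grip_width: 0.0431
gripper_force: 63.7
```

```bash
python3 -c "
from h import *; rel()"
```

```text
t 12.6 p [ 0.5895 -0.09    0.0148] yaw x -168.12 z [-0.002  0.001 -1.   ] F [-5.7  3.4  7.2] M [0.48 0.83 0.44] w 0.0431 63.70964527130127
TCP corner mm -122.24 22.06 front x -2.24 right y 0.06 z 14.76 Fc -4.92 4.52
```

Emit:
{"op": "arm_command", "data": {
  "deltas": [
    {"rx": 0,"ry": 0,"rz": 0,"dx": 0,"dy": -0.0006,"dz": 0,"fingers": 0.035},
    {"rx": 0,"ry": 0,"rz": 0,"dx": 0,"dy": -0.0006,"dz": 0,"fingers": 0.035},
    {"rx": 0,"ry": 0,"rz": 0,"dx": 0,"dy": 0,"dz": 0,"fingers": 0.035},
    {"rx": 0,"ry": 0,"rz": 0,"dx": 0,"dy": 0,"dz": 0,"fingers": 0.035}
  ]
}}

```text
time_s: 13.0
position: [0.5897, -0.0907, 0.0148]
tool_rot: [[-0.979, -0.206, -0.002], [-0.206, 0.979, 0.002], [0.002, 0.002, -1.0]]
ft_force: [-5.8, 7.4, 8.1]
grip_width: 0.0428
gripper_force: 63.8
```

```bash
python3 -c "
from h import *; rel()"
```

```text
t 13.0 p [ 0.5897 -0.0907  0.0148] yaw x -168.11 z [-0.002  0.002 -1.   ] F [-5.8  7.4  8.1] M [0.83 0.81 0.38] w 0.0428 63.793179988861084
TCP corner mm -122.25 21.4 front x -2.25 right y -0.6 z 14.77 Fc -4.2 8.47
```

Emit:
{"op": "arm_command", "data": {
  "deltas": [
    {"rx": 0,"ry": 0,"rz": 0,"dx": -0.0003,"dy": -0.0006,"dz": 0,"fingers": 0.035},
    {"rx": 0,"ry": 0,"rz": 0,"dx": 0,"dy": 0,"dz": 0,"fingers": 0.035},
    {"rx": 0,"ry": 0,"rz": 0,"dx": 0,"dy": 0,"dz": 0,"fingers": 0.035}
  ]
}}

```text
time_s: 13.3
position: [0.5897, -0.0907, 0.0148]
tool_rot: [[-0.979, -0.206, -0.003], [-0.206, 0.979, 0.002], [0.003, 0.003, -1.0]]
ft_force: [-8.4, 8.2, 9.6]
grip_width: 0.0431
gripper_force: 64.0
```

```bash
python3 -c "
from h import *; rel()"
```

```text
t 13.3 p [ 0.5897 -0.0907  0.0148] yaw x -168.1 z [-0.003  0.002 -1.   ] F [-8.4  8.2  9.6] M [1.14 1.11 0.38] w 0.0431 63.99204611778259
TCP corner mm -122.25 21.37 front x -2.25 right y -0.63 z 14.77 Fc -6.54 9.71
```

Emit:
{"op": "arm_command", "data": {
  "deltas": [
    {"rx": 0,"ry": 0,"rz": 0.004,"dx": 0,"dy": 0,"dz": 0,"fingers": 0.035},
    {"rx": 0,"ry": 0,"rz": 0,"dx": 0,"dy": 0,"dz": 0,"fingers": 0.035},
    {"rx": 0,"ry": 0,"rz": 0,"dx": 0,"dy": 0,"dz": 0,"fingers": 0.035}
  ]
}}

```text
time_s: 13.6
position: [0.5897, -0.0907, 0.0148]
tool_rot: [[-0.979, -0.204, -0.003], [-0.204, 0.979, 0.002], [0.003, 0.003, -1.0]]
ft_force: [-7.0, 8.8, 10.2]
grip_width: 0.0426
gripper_force: 64.0
```

```bash
python3 -c "
from h import *; rel()"
```

```text
t 13.6 p [ 0.5897 -0.0907  0.0148] yaw x -168.25 z [-0.003  0.002 -1.   ] F [-7.   8.8 10.2] M [1.15 1.05 0.96] w 0.0426 64.00487244129181
TCP corner mm -122.25 21.39 front x -2.25 right y -0.61 z 14.77 Fc -5.01 10.08
```

Emit:
{"op": "arm_command", "data": {
  "deltas": [
    {"rx": 0,"ry": 0,"rz": -0.0015,"dx": 0,"dy": 0.0002,"dz": 0,"fingers": 0.035},
    {"rx": 0,"ry": 0,"rz": 0,"dx": 0,"dy": 0,"dz": 0,"fingers": 0.035},
    {"rx": 0,"ry": 0,"rz": 0,"dx": 0,"dy": 0,"dz": 0,"fingers": 0.035},
    {"rx": 0,"ry": 0,"rz": 0,"dx": 0,"dy": 0,"dz": 0,"fingers": 0.035},
    {"rx": 0,"ry": 0,"rz": 0,"dx": 0,"dy": 0,"dz": 0,"fingers": 0.035}
  ]
}}

```text
time_s: 14.1
position: [0.5897, -0.0907, 0.0148]
tool_rot: [[-0.979, -0.205, -0.003], [-0.205, 0.979, 0.002], [0.003, 0.002, -1.0]]
ft_force: [-8.1, 8.0, 10.3]
grip_width: 0.0424
gripper_force: 64.0
```

```bash
python3 - <<'E'
from h import *
rel(); a,b,w=[env.get_image(n) for n in("side","top","wrist")]
o=[cv2.resize(a["color"][110:210,220:320],(400,400),interpolation=cv2.INTER_CUBIC),cv2.resize(w["color"],(400,400))]
cv2.imwrite("pics/f.png",np.hstack(o)); rel()
E
```

```text
t 14.1 p [ 0.5897 -0.0907  0.0148] yaw x -168.2 z [-0.003  0.002 -1.   ] F [-8.1  8.  10.3] M [1.03 1.13 0.74] w 0.0424 63.97817015647888
TCP corner mm -122.26 21.37 front x -2.26 right y -0.63 z 14.76 Fc -6.24 9.5
t 14.25 p [ 0.5897 -0.0907  0.0148] yaw x -168.2 z [-0.003  0.002 -1.   ] F [-7.6  7.1 10. ] M [1.02 1.08 0.73] w 0.0427 63.97802531719208
TCP corner mm -122.26 21.41 front x -2.26 right y -0.59 z 14.76 Fc -5.95 8.53
```

View pics/f.png

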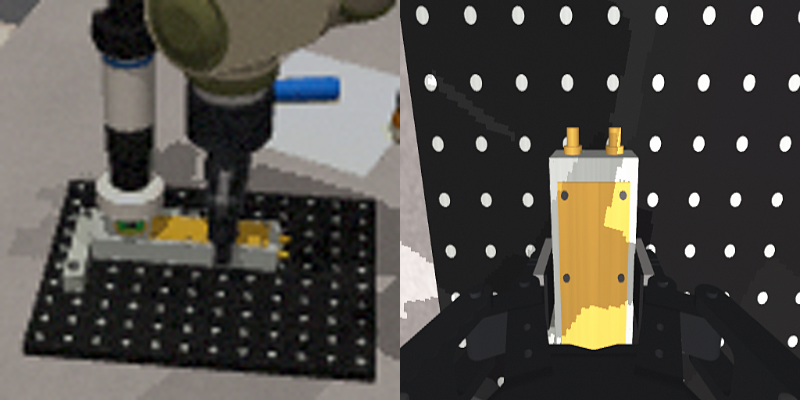

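The module's front meets the end fence, its window is under the ring light, and both fence forces hold steady at about 6 N (end) and 9 N (side). Handing in.

```bash
python3 -c "
from rig import env; print(env.close_job())"
```

```text
the job is handed in; nothing more can be done
None
```

I seated the right-hand module housing in the fence corner, window under the ring light, and handed the job in at about 14 s, still holding it with about 6 N on the end fence and 9 N on the side fence; the hand-in returned no verdict.

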